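# Tip out the bearing balls and hold the camera mast at its second stop

### The job

Get the bearing balls ready to be photographed: tip all three out of the metal cup into the tray of the camera stand and stand the empty cup upright on the bench again. Then squeeze the release button on the camera head, pull the telescopic mast straight up past its first stop to its second stop, the very end of its travel, and finish while still holding it up there, for the mast does not lock at that height and would sink if let go. Leave the caliper, the screwdriver and the turned cone where they lie.

Things in the scene. Friction and masses are not known exactly. Their poses are not given: they have to be found in the camera images.
- cup: Loose round tumbler of bare aluminium, 120 g, open at the top, 70 mm tall; outer diameter 44 mm at the foot widening evenly to 54 mm at the rim, wall 2.5 mm, floor 4 mm thick. Origin at the centre of its underside, z along its axis to the mouth. It stands upright to the right of the stand and holds the three balls.
- ball1_center (a point): Centre of the first bearing ball: bare steel, 15 mm in diameter, 14 g, rolls freely. Lies in the cup at the start.
- ball2_center (a point): Centre of the second, equal bearing ball.
- ball3_center (a point): Centre of the third, equal bearing ball.
- stand: Camera stand fixed to the bench: dark steel base plate with an open grey tray and, left of it, a round mast. Origin on the bench under the tray's centre; x to the tray's far side, y from tray to mast, z up; turned up to 0.3 rad either way. Tray outside 160 (x) by 130 mm (y), walls 4 mm, rim at z = 40 mm. Mast axis at x = 0, y = 125 mm; outer tube at most 41 mm across, up to z = 104 mm.
- tray_floor (a point): Centre of the tray's inner floor, 10 mm above the bench. The base plate under tray and mast is 170 x 250 x 6 mm.
- head_grip (a point): Centre of the camera head on the mast: black block 34 mm along the stand's x, 32 mm along its y, 46 mm tall, with a 2 mm plate on top and sides along the stand's axes; 139 mm above the bench when down. A camera barrel 27 mm thick juts from its tray side (-y), sloping down, so the two faces across x are the ones to grip.
- button_face (a point): Centre of the outer face of the release button: aluminium pad 15 mm wide, 26 mm tall, in the middle of the head's near face (stand's -x side), level with the head's centre. It stands 6 mm proud when out, flush when pressed, so fingers closing on the head across the stand's x press it and clamp the head in one squeeze.
- release_button (a joint): How far the release button is pressed in, along the stand's +x, in m: 0 out, 0.006 fully in. Its spring pushes back with 2 N at first and 6 N fully in. The latch is free from about 0.004 on.
- camera_head (a joint): Upward extension of the mast in m: 0 down and latched, about 0.06 first stop (the latch catches there if the button is let out), 0.120 second stop, a hard end of travel without a latch. Head and inner tube weigh 0.3 kg and sink by themselves while unlatched.
- caliper: Caliper, 82 x 216 x 13 mm, lying on the bench near its front edge; origin at the middle of its underside. To be left alone.
- screwdriver: Screwdriver with a red handle, 23 x 171 x 21 mm, lying near the bench's front edge; origin at the middle of its underside. To be left alone.
- cone: Turned steel cone, 22 mm across, 26 mm tall, standing behind and between cup and stand; origin at the centre of its underside. To be left alone.
Not all that is in view belongs to the job. Of the things that look like the cup, the smallest one is meant.

How it is judged:
By the outcome, as a careful person would: the job done as asked, in the order asked, and still so for the second after the job is handed in, while the arm keeps its last pose, push and grip.
It also fails if it takes over 58 s, if anything falls off the work surface, if the arm or the gripper's body presses on something with over 40 N, if the wrist force passes 120 N, or if a joint passes its speed limit or range.

### The arm

A 7-joint arm with a two-finger parallel gripper is mounted at the origin on a cart in front of the work surface, level with it; the furniture and walls round the work are solid. World frame = base frame: x ahead of the robot, y to its left, z up, the work surface at z = 0. Lengths are in m, angles in rad, forces in N, time in s.
With the tool pointing down it reaches from about 0.4 to 0.85 m from the base axis. Payload 10.4 kg.
Tool frame: the origin (TCP) lies midway between the tips of the shut fingers; the grasp point (between the pads) lies 19 mm behind it (r.grasp_offset is the distance from the TCP to the grasp point, in m); z points along the fingers, y is the line along which they close (so a half turn about z gives the same grasp; the last joint's range is limited). The gripper opens to 87 mm and grips with 3 to 60 N. Pads are 19 mm wide; open, the fingers measure 117 mm over their backs; the gripper's body (75 mm by 190 mm) begins 51 mm behind the grasp point.
Start: joints at [1.082, 0.332, -0.065, 1.46, 0.022, 1.35, -0.088], TCP at [0.281, -0.558, 0.223] pointing down, gripper open.
Joint ranges: [-2.6, 2.6], [-0.5, 2.12], [-1.47, 1.34], [0.16, 2.42], [-1.27, 4.41], [0.06, 2.06], [-2.6, 2.6]. Speed limits (rad/s): [2.22, 2.22, 2.79, 2.79, 3.14, 3.14, 3.14].

### API

Orientations are given as a unit quaternion [x, y, z, w].
In Python, from bench import r gives the robot as it stands.
- The arm moves only by the tool drive_tool, never from a script. Its argument "moves" is a list that holds one entry, the list of rows, each a list of 7 numbers: the shift along the tool's x, y, z in m, then the turn, a rotation vector about the tool's x, y, z in rad, then the opening, from 0 (shut) to 1 (fully open). In form: [[[tx, ty, tz, ax, ay, az, jaw], ...]]. A call has 1 to 10 rows; each row shifts and turns the commanded pose from where the row before left it, along the tool's axes as they then stand; what a row does not reach is not made up. A row lasts 1/10 s, in which the tool goes at most 50 mm and 8.59 degrees, less where a joint would pass 70% of its speed; a pose out of reach is approached as far as the arm can. A call is refused whole if a number of a shift passes 0.05 or a number of a turn 0.15, either way. A call with a gripper value outside its range is refused whole. The fingers move at their own pace and stop on an object; "squeeze" is the grip in N (left out, the last holds). Time passes only in rows, so rows that do not move let the fingers close. It gives the time, the measured TCP pose, the force, the opening and the grip force at its end, in the units of the state.
- r.read_state(): the state, without advancing time (a new reading comes with each control period).
- r.camera(name): name is "side" or "top" or "wrist"; returns the picture (420x560x3 uint8, red, green, blue); there is no depth.
- r.camera_info(name): a dict with "mtx" (3x3 intrinsics, pixels), "k1" (the pictures are not rectified: a ray, as slopes to the right and down, at radius r is drawn at 1 + k1 r^2 times it, then the intrinsics apply), "rvec" (rotation vector, rad) and "tvec" (3), from world to camera coordinates, as OpenCV has them; the wrist camera has in their place "T_tool_cam" (4x4, takes a point from camera to tool coordinates, whose origin is the TCP and whose axes are the flange's). Camera axes: x right, y down, z forward; pixel columns grow to the right and rows downward; lengths in m; the calibration is good to about 2 mm. A picture is of the moment at which its call begins: read the wrist's pose just before it. camera_info takes no time and is no camera call.
- r.close_job(): hands the job in; it is judged then, once.
Trained networks look in the newest picture that a camera, given by its name, has taken for a name from the list of things; names that differ only in an ending like _2 or _b are one class to them, and where a whole thing is asked for, a point or a joint stands for the part that bears it (a point fixed in the world has none). Each returns a list of dicts, best first, with "conf" (0 to 1); they miss things now and then, are a little off and sometimes report something else, mostly with a low value. They report only what shows in the picture. A call takes as long as a camera call. They do not tell look-alikes from the thing itself.
- r.find_in(camera, query): "bbox" ([left, top, right, bottom] in pixels, round what is visible of it).
- r.place_of(camera, query): "at" ([column, row] in pixels: a listed point, or the origin of a listed thing).
The state is a dict: "time": time; "joint_positions": joint angles; "joint_vel": joint speeds; "joint_torque": joint torques, N m; "ee_pos": TCP position; "eef_rot": TCP orientation; "ft_force": force on the tool from outside, world axes, zero at the start; "torque": the same for the moment, N m; "width": finger opening in m; "grip_force": force on a finger pad.
Only numpy, scipy, OpenCV 4.12 (cv2) and the standard library are available. Lean on these libraries where they do the work, as an engineer would, in place of code of your own. Each camera call takes 0.05 s, during which the arm holds its last target. There are 200 camera calls.

## Working session

There is one attempt and no reset: what is moved stays moved. The work goes in short steps, Python scripts to look and compute and a tool call to move; the robot and the scene stay as the last step left them, time stands still between calls to the robot, and variables do not carry over. Pictures are saved under pics/ and viewed, at most 10 in all, crops included, and the job is handed in when it is done.

Besides the shell and the picture viewer there is one more tool, called after "Emit:" by a JSON object that holds its "api" and its "payload", one argument or row to a line. drive_tool: Moves the arm, as the interface text tells. Its arguments: {"type":"object","properties":{"moves":{"type":"array"},"squeeze":{"type":"number"}},"required":["moves"]}

```bash
mkdir -p pics; ls; cat > h.py <<'E'
import numpy as np, cv2
from bench import r
from scipy.spatial.transform import Rotation as R
def cam(name):
    i=r.camera_info(name); K=np.array(i["mtx"],float)
    if "rvec" in i:
        Rm=cv2.Rodrigues(np.array(i["rvec"],float))[0]; t=np.array(i["tvec"],float).ravel()
        return K,i["k1"],Rm.T,-Rm.T@t
    s=r.read_state(); T=np.eye(4);T[:3,:3]=R.from_quat(s["eef_rot"]).as_matrix();T[:3,3]=s["ee_pos"]
    T=T@np.array(i["T_tool_cam"]); return K,i["k1"],T[:3,:3],T[:3,3]
def ray(name,px,c=None):
    K,k1,Rw,o=c or cam(name)
    u=cv2.undistortPoints(np.array([[px]],float),K,np.array([k1,0,0,0,0.]))[0,0]
    d=Rw@np.array([u[0],u[1],1]); return o,d/np.linalg.norm(d)
def atz(name,px,z,c=None):
    o,d=ray(name,px,c); return o+d*(z-o[2])/d[2]
def tri(rays):
    A=sum(np.eye(3)-np.outer(d,d) for o,d in rays); b=sum((np.eye(3)-np.outer(d,d))@o for o,d in rays)
    return np.linalg.solve(A,b)
def proj(name,P):
    K,k1,Rw,o=cam(name); p=Rw.T@(np.array(P)-o)
    return cv2.projectPoints(p.reshape(1,3),np.zeros(3),np.zeros(3),K,np.array([k1,0,0,0,0.]))[0].ravel()
def shot(name,fn):
    im=r.camera(name); cv2.imwrite("pics/"+fn,im[:,:,::-1]); return im
E
python3 - <<'E'
from h import *
np.set_printoptions(precision=3,suppress=True)
for n in ["side","top"]:
    shot(n,n+"0.png"); print(n,cam(n)[3],cam(n)[2][:,2])
    for q in ["cup","stand","tray_floor","head_grip","button_face","cone","ball1_center","caliper","screwdriver"]:
        for d in r.place_of(n,q)[:4]: print(q,np.round(d["at"],1),round(d["conf"],2))
    for d in r.find_in(n,"cup"): print("bbox",np.round(d["bbox"]),round(d["conf"],2))
print(r.read_state())
E
```

```text
pics
side [-0.295  1.007  0.707] [ 0.548 -0.741 -0.388]
cup [391.5 221.3] 0.8
cup [302.9 223.9] 0.63
cup [333.7 236.3] 0.6
stand [244.5 267.2] 0.6
tray_floor [242.6 262.4] 0.69
head_grip [209.9 233.4] 0.94
button_face [211.2 237.7] 0.43
cone [260. 237.] 0.5
cone [242.2 263.8] 0.22
caliper [291.8 299.1] 0.82
screwdriver [336.  257.9] 0.53
bbox [385. 191. 407. 225.] 0.94
bbox [296. 199. 315. 232.] 0.66
bbox [328. 213. 343. 239.] 0.57
top [ 0.416 -0.126  1.586] [ 0.071 -0.007 -0.997]
cup [407.1 277.2] 0.87
cup [329.6 197. ] 0.74
cup [323.8 239.3] 0.68
stand [211.6 202. ] 0.93
stand [324.  242.3] 0.34
tray_floor [213.9 203.2] 0.61
head_grip [156.5 190.2] 0.79
head_grip [326.9 241.3] 0.7
head_grip [212.6 203.6] 0.17
cone [272.9 172.6] 0.58
ball1_center [326.2 241.8] 0.56
caliper [189.  278.4] 0.67
screwdriver [271.1 273.2] 0.58
bbox [398. 263. 427. 294.] 0.97
bbox [321. 175. 346. 205.] 0.9
bbox [315. 229. 333. 247.] 0.65
{'time': 1.1, 'joint_positions': array([ 1.082,  0.332, -0.065,  1.46 ,  0.022,  1.35 , -0.088]), 'joint_vel': array([-0.001, -0.002,  0.002, -0.   , -0.001,  0.   ,  0.   ]), 'joint_torque': array([ -0.   , -62.306,   0.024, -39.012,  -0.061,   0.032,   0.   ]), 'ee_pos': array([ 0.281, -0.558,  0.223]), 'eef_rot': array([0.973, 0.231, 0.   , 0.   ]), 'ft_force': array([-0.033, -0.197, -0.308]), 'torque': array([ 0.028, -0.002,  0.052]), 'grip_force': 0.0, 'width': 0.08720272623359349}
```

```bash
python3 - <<'E'
from h import *
np.set_printoptions(precision=3,suppress=True)
a=cv2.imread("pics/top0.png")[130:330,110:440]; b=cv2.imread("pics/side0.png")[160:340,160:430]
a=cv2.resize(a,(800,485)); cv2.imwrite("pics/a.png",a); cv2.imwrite("pics/b.png",cv2.resize(b,(800,533)))
print("cup",atz("top",[323.8,239.3],0),atz("side",[333.7,236.3],0), "ball",atz("top",[326.2,241.8],.012))
print("others",atz("top",[407.1,277.2],0),atz("top",[329.6,197],0))
print("stand",atz("top",[211.6,202],0),atz("side",[244.5,267.2],0))
print("tray",atz("top",[213.9,203.2],.01),atz("side",[242.6,262.4],.01))
print("head",atz("top",[156.5,190.2],.139),atz("side",[209.9,233.4],.139))
print("cone",atz("top",[272.9,172.6],0),atz("side",[260,237],0))
E
```

```text
cup [ 0.463 -0.265  0.   ] [ 0.459 -0.268  0.   ] ball [ 0.455 -0.271  0.012]
others [ 0.352 -0.513  0.   ] [ 0.591 -0.283  0.   ]
stand [0.573 0.072 0.   ] [0.552 0.08  0.   ]
tray [0.568 0.064 0.01 ] [0.564 0.075 0.01 ]
head [0.591 0.205 0.139] [0.583 0.183 0.139]
cone [ 0.664 -0.111  0.   ] [ 0.649 -0.105  0.   ]
```

View pics/a.png

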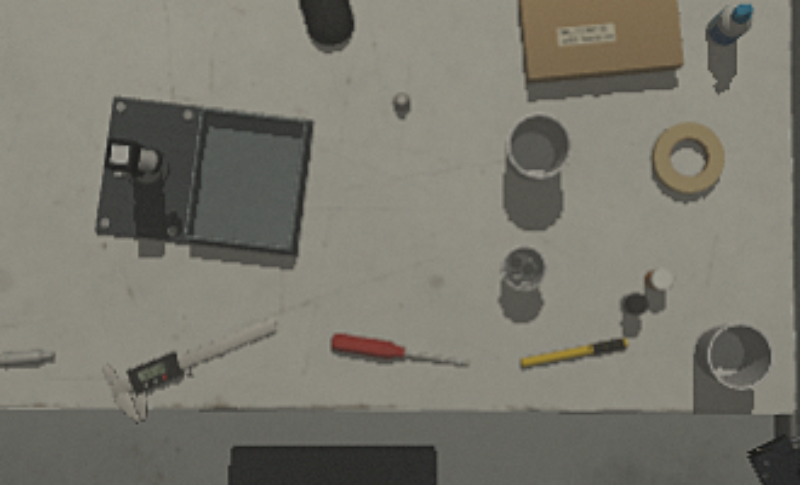

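View pics/b.png

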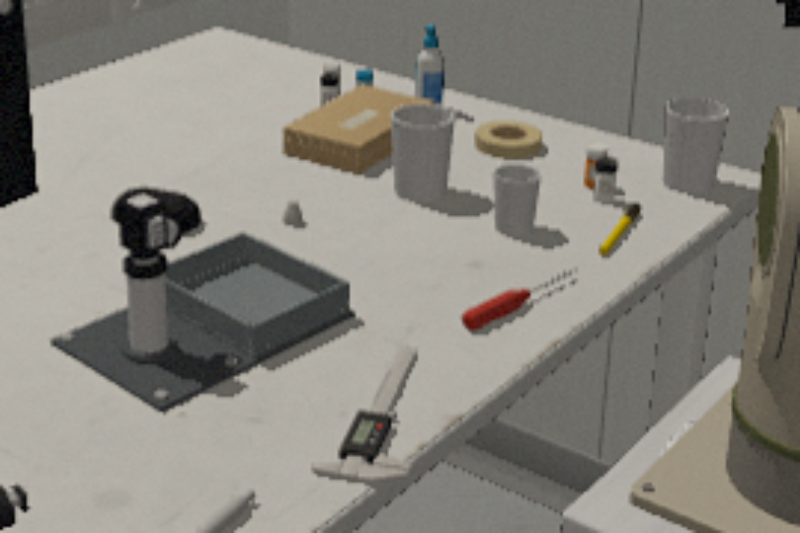

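Both views show the three tumblers. The smallest, with balls visible in it, is at top-view px (324,240), which is about (0.461, -0.267). The stand is at px (212,203), turned about -0.13 rad. I'll grip the cup with a tilted tool, so that the mouth stays clear of the gripper body.

```bash
cat >> h.py <<'E'
np.set_printoptions(precision=4,suppress=True)
def pose(p,head,tilt,roll=0):
    "tool heading (rad in world), tilt from straight down, roll about tool z; p=TCP"
    h=np.array([np.cos(head),np.sin(head),0]);u=np.array([0,0,1.])
    z=h*np.sin(tilt)-u*np.cos(tilt);x=h*np.cos(tilt)+u*np.sin(tilt);y=np.cross(z,x)
    T=np.eye(4);T[:3,:3]=np.c_[x,y,z]@R.from_rotvec([0,0,roll]).as_matrix();T[:3,3]=p;return T
def cur():
    s=r.read_state();T=np.eye(4);T[:3,:3]=R.from_quat(s["eef_rot"]).as_matrix();T[:3,3]=s["ee_pos"];return T
def rows(T0,T1,n):
    D=np.linalg.inv(T0)@T1; w=R.from_matrix(D[:3,:3]).as_rotvec()/n
    S=sum(R.from_rotvec(w*k).as_matrix() for k in range(n)); t=np.linalg.solve(S,D[:3,3])
    print(n,"x",np.round(np.r_[t,w],4)); return T1
def graspT(g,head,tilt,roll=0,back=0):
    T=pose(np.zeros(3),head,tilt,roll); T[:3,3]=np.array(g)+T[:3,2]*(r.grasp_offset-back); return T
E
python3 - <<'E'
from h import *
print(r.grasp_offset); print(np.array(r.camera_info("wrist")["T_tool_cam"]))
print("bottles",atz("top",[372,254],.05),atz("top",[382,245],.05))
print("plate corners",[atz("top",[110+c*.4125,130+d*.4125],.006)[:2] for c,d in [(113,97),(97,233)]],[atz("top",[110+c*.4125,130+d*.4125],.04)[:2] for c,d in [(313,122),(297,254)]])
g=[.461,-.267,.042]; h=np.radians(45)
T=cur(); A=graspT([.40,-.33,.22],h,np.radians(45)); T=rows(T,A,9); T=rows(T,graspT(g,h,np.radians(48),0,.12),5)
E
```

```text
0.0187
[[ 0.0004 -0.9649 -0.2627  0.0715]
 [ 1.      0.0004 -0.0001  0.0001]
 [ 0.0002 -0.2627  0.9649 -0.1617]
 [ 0.      0.      0.      1.    ]]
bottles [ 0.4202 -0.4001  0.05  ] [ 0.4464 -0.4292  0.05  ]
plate corners [array([0.6674, 0.2369]), array([0.499 , 0.2527])] [array([ 0.6337, -0.0126]), array([0.4735, 0.0048])]
9 x [ 0.0252 -0.0135  0.0114  0.014   0.0865 -0.0337]
5 x [-0.0141 -0.0003  0.0133  0.      0.0105  0.    ]
```

Emit:
{"api": "drive_tool", "payload": {
  "moves": [
    [[0.0252,-0.0135,0.0114,0.014,0.0865,-0.0337,1],[0.0252,-0.0135,0.0114,0.014,0.0865,-0.0337,1],[0.0252,-0.0135,0.0114,0.014,0.0865,-0.0337,1],[0.0252,-0.0135,0.0114,0.014,0.0865,-0.0337,1],[0.0252,-0.0135,0.0114,0.014,0.0865,-0.0337,1],[0.0252,-0.0135,0.0114,0.014,0.0865,-0.0337,1],[0.0252,-0.0135,0.0114,0.014,0.0865,-0.0337,1],[0.0252,-0.0135,0.0114,0.014,0.0865,-0.0337,1],[0.0252,-0.0135,0.0114,0.014,0.0865,-0.0337,1],[0,0,0,0,0,0,1]]
  ],
  "squeeze": 25
}}

```text
time: 2.1
ee_pos: [0.4092, -0.3188, 0.2064]
eef_rot: [0.853, 0.354, 0.354, -0.148]
ft_force: [-0.0, 0.1, 0.2]
width: 0.0869
grip_force: 0.0
```

```bash
python3 - <<'E'
from h import *
print(r.read_state()["joint_positions"])
c=cam("wrist"); shot("wrist","w1.png")
for d in r.place_of("wrist","cup")[:3]: print("cup",d, atz("wrist",d["at"],0,c))
for d in r.find_in("wrist","cup")[:3]: print("bbox",d)
g=[.461,-.267,.042]; h=np.radians(45)
rows(cur(),graspT(g,h,np.radians(48),0,.12),6)
E
```

```text
[ 1.2856  0.2811 -0.2739  1.7965 -0.7059  1.3587  0.4881]
cup {'at': [275.3, 260.3], 'conf': 0.95} [ 0.4597 -0.2646  0.    ]
bbox {'bbox': [248.9, 212.9, 300.1, 270.2], 'conf': 0.9}
bbox {'bbox': [331.2, 126.2, 409.9, 219.0], 'conf': 0.73}
6 x [-0.0116 -0.0003  0.0112  0.0001  0.009  -0.0001]
```

View pics/w1.png

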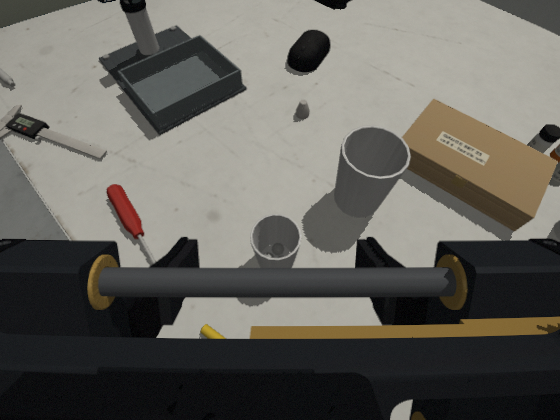

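The wrist view shows the small cup at (275,250) between the fingers, with balls inside. The tray is at upper left, and the larger cup is clear at (370,170). The cup works out to (0.460, -0.265), so I'm going to the pre-grasp.

```bash
python3 - <<'E'
from h import *
g=[.460,-.2655,.042]; h=np.radians(30);a=np.radians(60)
T=graspT(g,h,a,0,.11); rows(cur(),T,8); rows(T,graspT(g,h,a),7)
E
```

```text
8 x [-0.0119 -0.0032  0.009  -0.0259  0.0328  0.02  ]
7 x [ 0.     -0.      0.0157  0.      0.     -0.    ]
```

Emit:
{"api": "drive_tool", "payload": {
  "moves": [
    [[-0.0119,-0.0032,0.009,-0.0259,0.0328,0.02,1],[-0.0119,-0.0032,0.009,-0.0259,0.0328,0.02,1],[-0.0119,-0.0032,0.009,-0.0259,0.0328,0.02,1],[-0.0119,-0.0032,0.009,-0.0259,0.0328,0.02,1],[-0.0119,-0.0032,0.009,-0.0259,0.0328,0.02,1],[-0.0119,-0.0032,0.009,-0.0259,0.0328,0.02,1],[-0.0119,-0.0032,0.009,-0.0259,0.0328,0.02,1],[-0.0119,-0.0032,0.009,-0.0259,0.0328,0.02,1],[0,0,0,0,0,0,1]]
  ]
}}

```text
time: 3.15
ee_pos: [0.3906, -0.3033, 0.0856]
eef_rot: [0.837, 0.222, 0.483, -0.132]
ft_force: [-0.0, 0.5, 0.7]
width: 0.0869
grip_force: 0.0
```

```bash
python3 - <<'E'
from h import *
s=r.read_state();print(s["time"],s["joint_positions"],s["ft_force"])
g=[.460,-.2655,.042]; h=np.radians(30);a=np.radians(60)
T=graspT(g,h,a,0,.11); print(cur()[:3],T[:3])
c=cam("wrist"); r.camera("wrist")
for d in r.place_of("wrist","cup")[:3]: print("cup",d, atz("wrist",d["at"],0,c))
rows(cur(),graspT(g,h,a),7)
E
```

```text
3.15 [ 1.4463  0.4587 -0.2693  2.0785 -1.0464  1.1529  0.8656] [-0.0013  0.5485  0.7307]
[[ 0.4344  0.4994  0.7495  0.3906]
 [ 0.245  -0.8663  0.4353 -0.3033]
 [ 0.8667 -0.0055 -0.4987  0.0856]] [[ 0.433   0.5     0.75    0.3915]
 [ 0.25   -0.866   0.433  -0.305 ]
 [ 0.866  -0.     -0.5     0.0877]]
cup {'at': [349.0, 163.0], 'conf': 0.87} [ 0.602  -0.2789  0.    ]
cup {'at': [276.4, 239.7], 'conf': 0.86} [ 0.4595 -0.2625  0.    ]
7 x [-0.0001  0.      0.0157 -0.0003 -0.0001 -0.    ]
```

Emit:
{"api": "drive_tool", "payload": {
  "moves": [
    [[0,0,0.0157,0,0,0,1],[0,0,0.0157,0,0,0,1],[0,0,0.0157,0,0,0,1],[0,0,0.0157,0,0,0,1],[0,0,0.0157,0,0,0,1],[0,0,0.0157,0,0,0,1],[0,0,0.0157,0,0,0,1],[0,0,0,0,0,0,0.6],[0,0,0,0,0,0,0.55],[0,0,0,0,0,0,0]]
  ]
}}

```text
time: 4.25
ee_pos: [0.4742, -0.2572, 0.0336]
eef_rot: [0.836, 0.224, 0.483, -0.13]
ft_force: [-0.3, -0.3, 0.3]
width: 0.0705
grip_force: 0.0
```

Emit:
{"api": "drive_tool", "payload": {
  "moves": [
    [[0,0,0,0,0,0,0],[0,0,0,0,0,0,0],[0,0,0,0,0,0,0]]
  ]
}}

```text
time: 4.55
ee_pos: [0.4742, -0.2564, 0.0331]
eef_rot: [0.836, 0.224, 0.484, -0.13]
ft_force: [-0.3, -0.8, 0.8]
width: 0.05
grip_force: 24.5
```

```bash
python3 - <<'E'
from h import *
s=r.read_state();print(s["time"],s["joint_positions"],s["ft_force"],s["width"],s["grip_force"],cur()[:3])
T0=cur(); g=T0[:3,3]-T0[:3,2]*r.grasp_offset; print("grasp",g)
h=np.radians(30);a=np.radians(60)
T=rows(T0,graspT([.475,-.20,.15],h,a),5)
T=rows(T,graspT([.56,.05,.135],np.radians(62),a),12)
E
```

```text
4.55 [ 1.3416  0.5743 -0.3769  2.1006 -1.1927  0.9381  0.9409] [-0.3148 -0.7907  0.802 ] 0.050022757379781804 24.53622993583849 [[ 0.4319  0.5006  0.7503  0.4742]
 [ 0.2488 -0.8657  0.4344 -0.2564]
 [ 0.8669 -0.0009 -0.4984  0.0331]]
grasp [ 0.4602 -0.2645  0.0424]
5 x [ 0.0231 -0.0097 -0.0029 -0.0002 -0.0004 -0.0001]
12 x [ 0.0089 -0.0107  0.0179  0.0403  0.     -0.0233]
```

Emit:
{"api": "drive_tool", "payload": {
  "moves": [
    [[0.0231,-0.0097,-0.0029,0,0,0,0],[0.0231,-0.0097,-0.0029,0,0,0,0],[0.0231,-0.0097,-0.0029,0,0,0,0],[0.0231,-0.0097,-0.0029,0,0,0,0],[0.0231,-0.0097,-0.0029,0,0,0,0],[0.0089,-0.0107,0.0179,0.0403,0,-0.0233,0],[0.0089,-0.0107,0.0179,0.0403,0,-0.0233,0],[0.0089,-0.0107,0.0179,0.0403,0,-0.0233,0],[0.0089,-0.0107,0.0179,0.0403,0,-0.0233,0],[0.0089,-0.0107,0.0179,0.0403,0,-0.0233,0]]
  ]
}}

```text
time: 5.55
ee_pos: [0.5397, -0.089, 0.1334]
eef_rot: [0.804, 0.321, 0.465, -0.186]
ft_force: [0.6, -0.6, -1.6]
width: 0.0496
grip_force: 24.6
```

Emit:
{"api": "drive_tool", "payload": {
  "moves": [
    [[0.0089,-0.0107,0.0179,0.0403,0,-0.0233,0],[0.0089,-0.0107,0.0179,0.0403,0,-0.0233,0],[0.0089,-0.0107,0.0179,0.0403,0,-0.0233,0],[0.0089,-0.0107,0.0179,0.0403,0,-0.0233,0],[0.0089,-0.0107,0.0179,0.0403,0,-0.0233,0],[0.0089,-0.0107,0.0179,0.0403,0,-0.0233,0],[0.0089,-0.0107,0.0179,0.0403,0,-0.0233,0],[0,0,0,0,0,0,0],[0,0,0,0,0,0,0]]
  ]
}}

```text
time: 6.45
ee_pos: [0.5676, 0.0655, 0.1252]
eef_rot: [0.741, 0.447, 0.429, -0.259]
ft_force: [0.8, -1.6, -0.8]
width: 0.0496
grip_force: 24.6
```

```bash
python3 - <<'E'
from h import *
s=r.read_state();print(s["time"],s["joint_positions"],s["ft_force"],s["width"],s["grip_force"]);print(cur()[:3])
T0=cur(); g=T0[:3,3]-T0[:3,2]*r.grasp_offset; print("grasp",g)
c=cam("wrist"); im=shot("wrist","w2.png"); im2=shot("top","t2.png")
for n in ["stand","tray_floor","head_grip","ball1_center"]:
  for d in r.place_of("top",n)[:3]: print(n,np.round(d["at"],1),d["conf"])
cv2.imwrite("pics/c2.png",np.hstack([cv2.resize(im,(400,300)),cv2.resize(im2[130:280,130:330],(400,300))])[:,:,::-1])
E
```

```text
6.45 [ 0.9786  0.4591 -0.6999  2.0598 -1.065   0.8891  0.6476] [ 0.8387 -1.5879 -0.8328] 0.04960562635658328 24.640959215175826
[[ 0.2331  0.8842  0.4049  0.5676]
 [ 0.4399 -0.4672  0.7669  0.0655]
 [ 0.8673 -0.0006 -0.4978  0.1252]]
grasp [0.56   0.0512 0.1345]
stand [210.4 199.7] 0.98
stand [210.9 204.5] 0.48
tray_floor [210.5 202.7] 0.56
head_grip [160.5 191.8] 0.57
ball1_center [215.4 203.2] 0.53
```

View pics/c2.png

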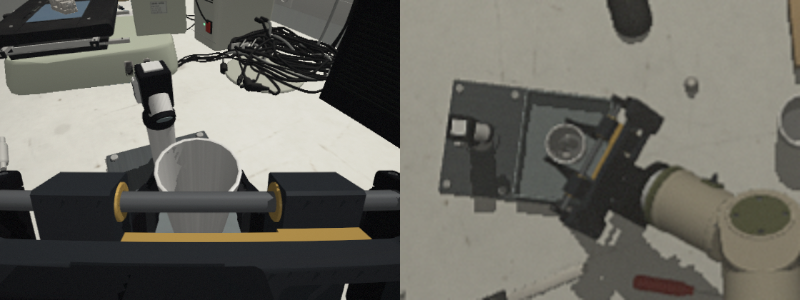

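The cup hangs upright over the tray, right of the barrel. In the right-hand picture the cup is at about (567,145) and the tray at (520–610, 90–210). I'll shift it 18 mm in x and start rolling, checking the sign on joint 7.

Emit:
{"api": "drive_tool", "payload": {
  "moves": [
    [[0.0042,0.0159,0.0073,0,0,0,0],[0,0,0,0,0,-0.1,0],[0,0,0,0,0,-0.13,0],[0,0,0,0,0,-0.13,0],[0,0,0,0,0,-0.13,0],[0,0,0,0,0,-0.13,0]]
  ]
}}

```text
time: 7.35
ee_pos: [0.5857, 0.0644, 0.1259]
eef_rot: [0.569, 0.653, 0.488, -0.113]
ft_force: [0.5, -0.5, -1.3]
width: 0.0496
grip_force: 24.6
```

```bash
python3 - <<'E'
from h import *
s=r.read_state();print(s["time"],s["joint_positions"],s["ft_force"]);print(cur()[:3])
E
```

```text
7.35 [ 1.0307  0.5179 -0.7859  2.0163 -0.9932  0.8427  1.213 ] [ 0.4617 -0.5077 -1.3291]
[[-0.3279  0.8527  0.4067  0.5857]
 [ 0.6315 -0.1224  0.7656  0.0644]
 [ 0.7026  0.5079 -0.4984  0.1259]]
```

Joint 7 would run out in this direction, so I'll roll the other way and shift the cup back towards the tray's near side.

Emit:
{"api": "drive_tool", "payload": {
  "moves": [
    [[0.0174,-0.0271,-0.003,0,0,0,0],[0,0,0,0,0,0.124,0],[0,0,0,0,0,0.124,0],[0,0,0,0,0,0.124,0],[0,0,0,0,0,0.124,0],[0,0,0,0,0,0.124,0],[0,0,0,0,0,0.13,0],[0,0,0,0,0,0.13,0],[0,0,0,0,0,0.13,0],[0,0,0,0,0,0.13,0]]
  ]
}}

```text
time: 8.35
ee_pos: [0.5557, 0.0765, 0.1261]
eef_rot: [0.832, 0.238, 0.348, -0.361]
ft_force: [0.5, -0.4, -2.1]
width: 0.0493
grip_force: 24.6
```

```bash
python3 - <<'E'
from h import *
s=r.read_state();print(s["time"],s["joint_positions"],s["ft_force"]);T=cur();print(T[:3], T[:3,3]-T[:3,2]*r.grasp_offset)
ax=T[:3,:3]@np.array([np.sin(np.radians(60)),0,-np.cos(np.radians(60))]); print("cup axis",ax)
E
```

```text
8.35 [ 0.9406  0.4152 -0.663   2.1009 -1.1204  0.8983  0.1554] [ 0.4805 -0.3884 -2.0712]
[[ 0.6448  0.6472  0.4068  0.5557]
 [ 0.1458 -0.6265  0.7656  0.0765]
 [ 0.7503 -0.4343 -0.4983  0.1261]] [0.5481 0.0622 0.1354]
cup axis [ 0.355  -0.2565  0.899 ]
```

Emit:
{"api": "drive_tool", "payload": {
  "moves": [
    [[0,0,0,0,0,0.12,0],[0,0,0,0,0,0.12,0],[0,0,0,0,0,0.12,0],[0,0,0,0,0,0.12,0],[0,0,0,0,0,0.12,0],[0,0,0,0,0,0.12,0],[0,0,0,0,0,0.1,0],[0,0,0,0,0,0.08,0],[0,0,0,0,0,0.06,0]]
  ]
}}

```text
time: 9.25
ee_pos: [0.5557, 0.0766, 0.1261]
eef_rot: [0.848, -0.172, 0.142, -0.48]
ft_force: [0.3, -0.4, -1.7]
width: 0.0495
grip_force: 24.6
```

```bash
python3 - <<'E'
from h import *
s=r.read_state();print(s["time"],s["joint_positions"],s["ft_force"]);T=cur();print(T[:3], T[:3,3]-T[:3,2]*r.grasp_offset)
ax=T[:3,:3]@np.array([np.sin(np.radians(60)),0,-np.cos(np.radians(60))]); print("cup axis",ax)
E
```

```text
9.25 [ 0.8488  0.39   -0.5604  2.1052 -1.164   0.9311 -0.7775] [ 0.2862 -0.4262 -1.6938]
[[ 0.9003 -0.155   0.4067  0.5557]
 [-0.4285 -0.4797  0.7657  0.0766]
 [ 0.0764 -0.8636 -0.4983  0.1261]] [0.5481 0.0622 0.1354]
cup axis [ 0.5764 -0.7539  0.3153]
```

Emit:
{"api": "drive_tool", "payload": {
  "moves": [
    [[-0.0121,-0.0049,0.0065,0,0,0,0],[-0.0121,-0.0048,0.0065,0,0,0,0],[0,0,0,0,0,0.06,0],[0,0,0,0,0,0.06,0],[0,0,0,0,0,0.06,0],[0,0,0,0,0,0.06,0],[0,0,0,0,0,0.06,0],[0,0,0,0,0,0.06,0],[0,0,0,0,0,0.06,0],[0,0,0,0,0,0.06,0]]
  ]
}}

```text
time: 10.25
ee_pos: [0.5396, 0.1032, 0.126]
eef_rot: [0.784, -0.367, 0.024, -0.5]
ft_force: [0.5, -0.6, -0.8]
width: 0.0496
grip_force: 24.6
```

Emit:
{"api": "drive_tool", "payload": {
  "moves": [
    [[0,0,0,0,0,0.06,0],[0,0,0,0,0,0.06,0],[0,0,0,0,0,0.08,0],[0,0,0,0,0,0.1,0],[0,0,0,0,0,0.1,0],[0,0,0,0,0,0.1,0],[0,0,0,0,0,0.1,0]]
  ]
}}

```text
time: 10.95
ee_pos: [0.5396, 0.1033, 0.1261]
eef_rot: [0.64, -0.583, -0.125, -0.485]
ft_force: [-0.2, 0.2, -1.3]
width: 0.0498
grip_force: 24.6
```

```bash
python3 - <<'E'
from h import *
s=r.read_state();print(s["time"],s["joint_positions"],s["ft_force"]);T=cur();print(T[:3], T[:3,3]-T[:3,2]*r.grasp_offset)
ax=T[:3,:3]@np.array([np.sin(np.radians(60)),0,-np.cos(np.radians(60))]); print("cup axis",ax)
a=shot("side","s3.png");b=shot("top","t3.png")
cv2.imwrite("pics/c3.png",np.hstack([cv2.resize(a[180:300,180:340],(400,300)),cv2.resize(b[130:280,130:330],(400,300))])[:,:,::-1])
for d in r.place_of("side","ball1_center")[:4]+r.place_of("top","ball1_center"): print(d)
E
```

```text
10.95 [ 0.8009  0.3422 -0.5477  2.1662 -1.2326  0.9167 -1.8255] [-0.2021  0.1944 -1.333 ]
[[ 0.2892 -0.8673  0.4051  0.5396]
 [-0.6242  0.15    0.7667  0.1033]
 [-0.7258 -0.4746 -0.498   0.1261]] [0.532  0.0889 0.1354]
cup axis [ 0.0479 -0.9239 -0.3795]
{'at': [274.4, 175.0], 'conf': 0.53}
```

View pics/c3.png

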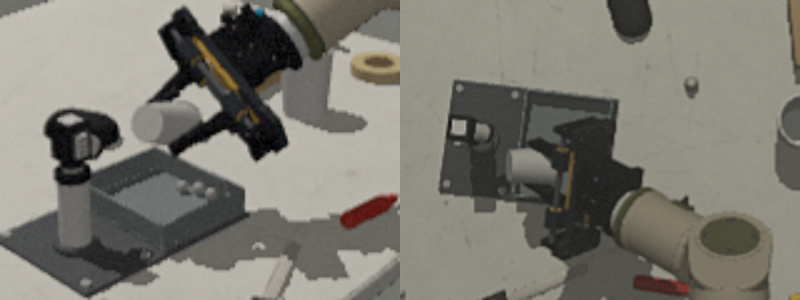

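All three balls lie in the tray, at about (183–207, 187–193) in the left picture, and the cup is empty. Now I'll roll back upright.

Emit:
{"api": "drive_tool", "payload": {
  "moves": [
    [[0,0,0,0,0,-0.1,0],[0,0,0,0,0,-0.13,0],[0,0,0,0,0,-0.13,0],[0,0,0,0,0,-0.13,0],[0,0,0,0,0,-0.13,0],[0,0,0,0,0,-0.13,0],[0,0,0,0,0,-0.13,0],[0,0,0,0,0,-0.13,0],[0,0,0,0,0,-0.13,0],[0,0,0,0,0,-0.13,0]]
  ]
}}

```text
time: 12.15
ee_pos: [0.5403, 0.1023, 0.1261]
eef_rot: [0.861, -0.085, 0.19, -0.464]
ft_force: [0.1, -0.3, -1.2]
width: 0.0499
grip_force: 24.6
```

Emit:
{"api": "drive_tool", "payload": {
  "moves": [
    [[0,0,0,0,0,-0.13,0],[0,0,0,0,0,-0.13,0],[0,0,0,0,0,-0.13,0],[0,0,0,0,0,-0.13,0],[0,0,0,0,0,-0.13,0],[0,0,0,0,0,-0.13,0],[0,0,0,0,0,-0.13,0],[0,0,0,0,0,-0.13,0],[0,0,0,0,0,-0.13,0],[0,0,0,0,0,-0.12,0]]
  ]
}}

```text
time: 13.15
ee_pos: [0.5403, 0.1023, 0.1261]
eef_rot: [0.74, 0.45, 0.43, -0.256]
ft_force: [-0.2, -1.2, -2.1]
width: 0.0495
grip_force: 24.6
```

```bash
python3 - <<'E'
from h import *
s=r.read_state();print(s["time"],s["joint_positions"],s["ft_force"]);T=cur();print(T[:3])
a=np.radians(60)
A=rows(T,graspT([.50,-.12,.14],np.radians(42),a),8)
B=rows(A,graspT([.460,-.2645,.065],np.radians(30),a),8)
C=rows(B,graspT([.460,-.2645,.043],np.radians(30),a),4)
E
```

```text
13.15 [ 1.037   0.4127 -0.8068  2.154  -1.1227  0.833   0.6842] [-0.1996 -1.1763 -2.1172]
[[ 0.2252  0.8857  0.4059  0.5403]
 [ 0.4444 -0.4641  0.7662  0.1023]
 [ 0.8671  0.0078 -0.4981  0.1261]]
8 x [-0.0113  0.013  -0.0206 -0.038  -0.0004  0.023 ]
8 x [-0.0155  0.0119 -0.0082 -0.0227 -0.      0.0131]
4 x [-0.0048 -0.      0.0027  0.      0.     -0.    ]
```

Emit:
{"api": "drive_tool", "payload": {
  "moves": [
    [[-0.0113,0.013,-0.0206,-0.038,0,0.023,0],[-0.0113,0.013,-0.0206,-0.038,0,0.023,0],[-0.0113,0.013,-0.0206,-0.038,0,0.023,0],[-0.0113,0.013,-0.0206,-0.038,0,0.023,0],[-0.0113,0.013,-0.0206,-0.038,0,0.023,0],[-0.0113,0.013,-0.0206,-0.038,0,0.023,0],[-0.0113,0.013,-0.0206,-0.038,0,0.023,0],[-0.0113,0.013,-0.0206,-0.038,0,0.023,0]]
  ]
}}

```text
time: 13.95
ee_pos: [0.511, -0.1104, 0.1296]
eef_rot: [0.809, 0.307, 0.467, -0.18]
ft_force: [-0.4, 0.2, -1.4]
width: 0.0501
grip_force: 24.6
```

Emit:
{"api": "drive_tool", "payload": {
  "moves": [
    [[-0.0155,0.0119,-0.0082,-0.0227,0,0.0131,0],[-0.0155,0.0119,-0.0082,-0.0227,0,0.0131,0],[-0.0155,0.0119,-0.0082,-0.0227,0,0.0131,0],[-0.0155,0.0119,-0.0082,-0.0227,0,0.0131,0],[-0.0155,0.0119,-0.0082,-0.0227,0,0.0131,0],[-0.0155,0.0119,-0.0082,-0.0227,0,0.0131,0],[-0.0155,0.0119,-0.0082,-0.0227,0,0.0131,0],[-0.0155,0.0119,-0.0082,-0.0227,0,0.0131,0],[0,0,0,0,0,0,0]]
  ]
}}

```text
time: 14.85
ee_pos: [0.4708, -0.2591, 0.0526]
eef_rot: [0.839, 0.218, 0.482, -0.13]
ft_force: [-0.3, -0.6, -1.3]
width: 0.0499
grip_force: 24.6
```

```bash
python3 - <<'E'
from h import *
s=r.read_state();print(s["time"],s["joint_positions"],s["ft_force"]);T=cur();print(T[:3],T[:3,3]-T[:3,2]*r.grasp_offset)
a=np.radians(60)
C=rows(T,graspT([.460,-.2645,.043],np.radians(30),a),4)
shot("side","s4.png"); b=cv2.imread("pics/s4.png")[180:280,200:400]; cv2.imwrite("pics/c4.png",cv2.resize(b,(800,400)))
E
```

```text
14.85 [ 1.4477  0.5466 -0.4861  2.1028 -1.128   0.9167  0.8588] [-0.308  -0.5944 -1.2978]
[[ 0.4407  0.491   0.7515  0.4708]
 [ 0.2397 -0.8711  0.4286 -0.2591]
 [ 0.8651 -0.0088 -0.5016  0.0526]] [ 0.4567 -0.2671  0.062 ]
4 x [-0.0036 -0.0001  0.0033  0.0011  0.0004 -0.0032]
```

View pics/c4.png

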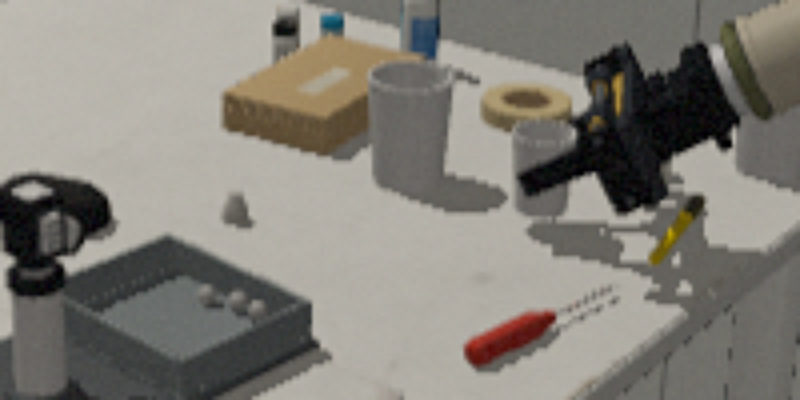

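The cup is held upright at (545,165) just above the bench, and the three balls sit in the tray at (207–257, 295–305). Lowering straight down.

Emit:
{"api": "drive_tool", "payload": {
  "moves": [
    [[-0.005,0,0.003,0.0011,0.0004,-0.003,0],[-0.0043,0,0.0025,0.0011,0.0004,-0.003,0],[-0.0043,0,0.0025,0.0011,0.0004,-0.003,0],[-0.002,0,0.0012,0.001,0.0004,-0.003,0],[0,0,0,0,0,0,0]]
  ]
}}

```text
time: 15.4
ee_pos: [0.4723, -0.2557, 0.0358]
eef_rot: [0.836, 0.226, 0.483, -0.131]
ft_force: [-0.4, -0.4, 0.2]
width: 0.0499
grip_force: 24.6
```

Emit:
{"api": "drive_tool", "payload": {
  "moves": [
    [[-0.0009,0,0.0005,0,0,0,0],[-0.0009,0,0.0005,0,0,0,0],[-0.0006,0,0.0003,0,0,0,0],[0,0,0,0,0,0,0]]
  ]
}}

```text
time: 15.8
ee_pos: [0.4722, -0.2561, 0.0333]
eef_rot: [0.836, 0.226, 0.483, -0.13]
ft_force: [0.1, 0.4, -1.5]
width: 0.0498
grip_force: 24.6
```

Emit:
{"api": "drive_tool", "payload": {
  "moves": [
    [[-0.0009,0,0.0005,0,0,0,0],[-0.0005,0,0.0003,0,0,0,0],[0,0,0,0,0,0,0]]
  ]
}}

```text
time: 16.1
ee_pos: [0.4727, -0.2561, 0.0331]
eef_rot: [0.835, 0.226, 0.484, -0.131]
ft_force: [-5.9, -0.1, 11.3]
width: 0.0501
grip_force: 24.2
```

Contact with the bench. Opening gently and backing out along the tool axis.

Emit:
{"api": "drive_tool", "payload": {
  "moves": [
    [[0.0006,0,-0.0003,0,0,0,0.62],[0,0,0,0,0,0,0.7],[0,0,0,0,0,0,0.9],[0,0,0,0,0,0,1],[0,0,0,0,0,0,1],[0,0,-0.01,0,0,0,1],[0,0,-0.02,0,0,0,1],[0,0,-0.03,0,0,0,1],[0,0,-0.03,0,0,0,1],[0,0,-0.02,0,0,0,1]]
  ]
}}

```text
time: 17.1
ee_pos: [0.3879, -0.3058, 0.0882]
eef_rot: [0.836, 0.225, 0.483, -0.13]
ft_force: [0.6, -0.2, -0.1]
width: 0.087
grip_force: 0.0
```

```bash
python3 - <<'E'
from h import *
s=r.read_state();print(s["time"],s["joint_positions"],s["ft_force"],s["width"]);T=cur();print(T[:3])
shot("wrist","w5.png"); 
for d in r.place_of("wrist","cup"): print(d,atz("wrist",d["at"],0))
for n in ("top","side"):
  r.camera(n)
  for q in ["head_grip","button_face","tray_floor","stand"]:
    for d in r.place_of(n,q)[:2]: print(n,q,np.round(d["at"],1),round(d["conf"],2), atz(n,d["at"],{"head_grip":.139,"button_face":.139,"tray_floor":.01,"stand":0}[q]))
A=rows(T,pose([.42,-.18,.30],np.radians(45),np.radians(10)),9)
B=rows(A,pose([.565,.15,.30],np.pi/2-.1,np.radians(0)),9)
E
```

```text
17.1 [ 1.5644  0.4718 -0.3938  2.0689 -0.9908  1.1222  0.8341] [ 0.6067 -0.1854 -0.0857] 0.08701784727668319
[[ 0.4323  0.5022  0.7489  0.3879]
 [ 0.2521 -0.8647  0.4344 -0.3058]
 [ 0.8658  0.001  -0.5004  0.0882]]
{'at': [344.6, 164.4], 'conf': 0.78} [ 0.5976 -0.2789 -0.    ]
{'at': [124.3, 106.3], 'conf': 0.67} [0.5659 0.0637 0.    ]
{'at': [275.9, 239.5], 'conf': 0.65} [ 0.4584 -0.2656 -0.    ]
{'at': [122.0, 101.6], 'conf': 0.55} [0.5747 0.0792 0.    ]
top head_grip [159.9 191.9] 0.57 [0.586  0.1962 0.139 ]
top tray_floor [210.1 206.3] 0.6 [0.5591 0.0752 0.01  ]
top stand [212.9 202.2] 0.89 [0.5725 0.0682 0.    ]
top stand [187.9 279.5] 0.53 [0.3415 0.1385 0.    ]
side head_grip [208.1 234.2] 0.89 [0.5835 0.1892 0.139 ]
side head_grip [290.9 299.6] 0.58 [0.2159 0.3044 0.139 ]
side button_face [215.1 236. ] 0.46 [0.5609 0.1852 0.139 ]
side tray_floor [243.7 260.1] 0.91 [0.5705 0.0627 0.01  ]
side stand [243.7 268.5] 0.71 [0.5485 0.0875 0.    ]
9 x [ 0.0242 -0.0082 -0.0122  0.0171 -0.0963 -0.0243]
9 x [ 0.0406 -0.0027  0.0039  0.0066 -0.0186 -0.076 ]
```

View pics/w5.png

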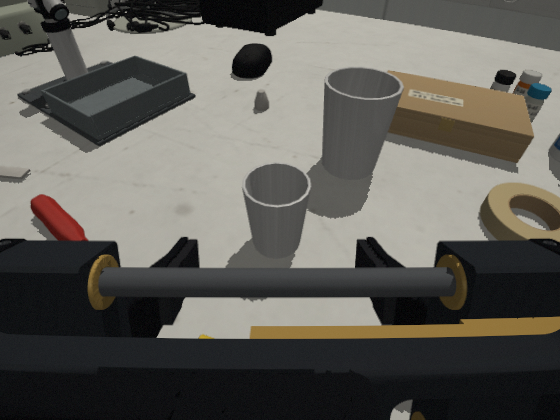

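The cup stands upright at (276,210), free of the fingers. Now up and over to the camera head.

Emit:
{"api": "drive_tool", "payload": {
  "moves": [
    [[0.0242,-0.0082,-0.0122,0.0171,-0.0963,-0.0243,1],[0.0242,-0.0082,-0.0122,0.0171,-0.0963,-0.0243,1],[0.0242,-0.0082,-0.0122,0.0171,-0.0963,-0.0243,1],[0.0242,-0.0082,-0.0122,0.0171,-0.0963,-0.0243,1],[0.0242,-0.0082,-0.0122,0.0171,-0.0963,-0.0243,1],[0.0242,-0.0082,-0.0122,0.0171,-0.0963,-0.0243,1],[0.0242,-0.0082,-0.0122,0.0171,-0.0963,-0.0243,1],[0.0242,-0.0082,-0.0122,0.0171,-0.0963,-0.0243,1],[0.0242,-0.0082,-0.0122,0.0171,-0.0963,-0.0243,1],[0,0,0,0,0,0,1]]
  ]
}}

```text
time: 18.7
ee_pos: [0.4254, -0.1733, 0.3026]
eef_rot: [0.918, 0.387, 0.081, -0.031]
ft_force: [0.9, 0.2, 0.2]
width: 0.0872
grip_force: 0.0
```

```bash
python3 - <<'E'
from h import *
s=r.read_state();print(s["time"],s["joint_positions"]);T=cur();print(T[:3,3])
rows(T,pose([.585,.175,.27],np.pi/2-.1,0),10)
E
```

```text
18.7 [ 1.1948 -0.1018 -0.7153  1.7643 -0.2354  1.4025 -0.2588]
[ 0.4254 -0.1733  0.3026]
10 x [ 0.0386 -0.0017  0.007   0.0064 -0.0166 -0.0671]
```

Emit:
{"api": "drive_tool", "payload": {
  "moves": [
    [[0.0386,-0.0017,0.007,0.0064,-0.0166,-0.0671,1],[0.0386,-0.0017,0.007,0.0064,-0.0166,-0.0671,1],[0.0386,-0.0017,0.007,0.0064,-0.0166,-0.0671,1],[0.0386,-0.0017,0.007,0.0064,-0.0166,-0.0671,1],[0.0386,-0.0017,0.007,0.0064,-0.0166,-0.0671,1],[0.0386,-0.0017,0.007,0.0064,-0.0166,-0.0671,1],[0.0386,-0.0017,0.007,0.0064,-0.0166,-0.0671,1],[0.0386,-0.0017,0.007,0.0064,-0.0166,-0.0671,1],[0.0386,-0.0017,0.007,0.0064,-0.0166,-0.0671,1],[0.0386,-0.0017,0.007,0.0064,-0.0166,-0.0671,1]]
  ]
}}

```text
time: 19.7
ee_pos: [0.5848, 0.1701, 0.2663]
eef_rot: [0.744, 0.668, -0.0, -0.003]
ft_force: [1.1, -0.1, 0.9]
width: 0.0872
grip_force: 0.0
```

Emit:
{"api": "drive_tool", "payload": {
  "moves": [
    [[0,0,0,0,0,0,1]]
  ]
}}

```text
time: 19.8
ee_pos: [0.5823, 0.1762, 0.2656]
eef_rot: [0.741, 0.672, 0.0, -0.005]
ft_force: [-1.0, 0.1, 0.3]
width: 0.0871
grip_force: 0.0
```

```bash
python3 - <<'E'
from h import *
s=r.read_state();print(s["time"],s["joint_positions"]);T=cur();print(T[:3])
c=cam("wrist"); shot("wrist","w6.png")
rs=[]
for q,z in [("head_grip",.139),("button_face",.139),("tray_floor",.01)]:
  for d in r.place_of("wrist",q)[:2]: print(q,np.round(d["at"],1),round(d["conf"],2),atz("wrist",d["at"],z,c))
for d in r.find_in("wrist","head_grip")[:2]: print(d)
E
```

```text
19.8 [ 0.3855  0.46   -1.0334  1.3969  0.3819  1.5029 -0.7242]
[[ 0.0979  0.9952 -0.0069  0.5823]
 [ 0.9952 -0.0978  0.0078  0.1762]
 [ 0.0071 -0.0076 -0.9999  0.2656]]
head_grip [273.1 181.1] 0.74 [0.5796 0.1956 0.139 ]
button_face [250.7 184.5] 0.59 [0.5587 0.1944 0.139 ]
tray_floor [275.2 254.6] 0.92 [0.5672 0.0679 0.01  ]
{'bbox': [248.8, 160.3, 296.3, 221.8], 'conf': 0.61}
```

View pics/w6.png

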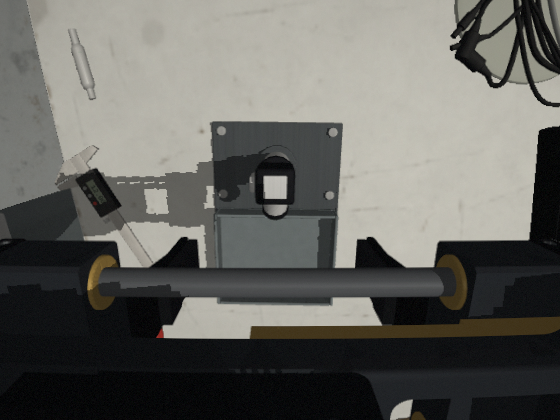

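The wrist view looks straight down on the head at (274,185). The plate edges are parallel to the image, so the yaw fits. Descending over it.

```bash
python3 - <<'E'
from h import *
c=cam("wrist"); print(atz("wrist",[274,185],.164,c), atz("wrist",[221,131],.008,c)-atz("wrist",[333,132],.008,c))
T=cur();A=rows(T,pose([.581,.194,.20],np.pi/2-.1,0),5);rows(A,pose([.581,.194,.121],np.pi/2-.1,0),6)
E
```

```text
[0.5843 0.1871 0.164 ] [-0.144   0.0175  0.    ]
5 x [ 0.0052 -0.0013  0.0135 -0.0006 -0.0008 -0.0026]
6 x [0.     0.     0.0132 0.     0.     0.    ]
```

Emit:
{"api": "drive_tool", "payload": {
  "moves": [
    [[0.0045,-0.001,0.0135,-0.0006,-0.0008,-0.0005,1],[0.0045,-0.001,0.0135,-0.0006,-0.0008,-0.0005,1],[0.003,-0.0005,0.0135,-0.0006,-0.0008,0,1],[0.003,0,0.0135,-0.0006,-0.0008,0,1],[0.001,0,0.0125,-0.0006,-0.0008,0,1],[0,0,0,0,0,0,1],[0,0,0,0,0,0,1]]
  ]
}}

```text
time: 20.75
ee_pos: [0.5838, 0.1857, 0.2011]
eef_rot: [0.745, 0.667, 0.0, -0.0]
ft_force: [-0.4, -0.3, 1.0]
width: 0.0868
grip_force: 0.0
```

```bash
python3 - <<'E'
from h import *
s=r.read_state();print(s["time"],s["joint_positions"],s["ft_force"]);T=cur();print(T[:3])
c=cam("wrist"); im=shot("wrist","w7.png")
for q,z in [("head_grip",.139),("button_face",.139)]:
  for d in r.place_of("wrist",q)[:2]: print(q,np.round(d["at"],1),round(d["conf"],2),atz("wrist",d["at"],z,c))
rows(T,pose([.581,.192,.122],np.pi/2-.11,0),6)
cv2.imwrite("pics/c7.png",cv2.resize(im[120:320,130:430],(600,400))[:,:,::-1])
E
```

```text
20.75 [ 0.3591  0.5021 -1.0092  1.4863  0.4264  1.3882 -0.7805] [-0.383  -0.2879  0.9809]
[[ 0.1089  0.994  -0.0003  0.5838]
 [ 0.994  -0.1089  0.0007  0.1857]
 [ 0.0007 -0.0004 -1.      0.2011]]
head_grip [269.7 211.3] 0.57 [0.5793 0.1939 0.139 ]
button_face [237.5 211. ] 0.63 [0.5558 0.1967 0.139 ]
6 x [ 0.001  -0.0006  0.0132 -0.0001 -0.0001  0.0001]
```

View pics/c7.png

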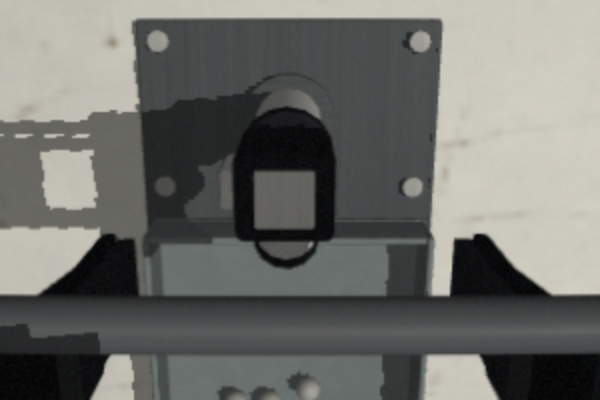

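The crop shows the head top at (285,200) with the button just left of it, and the three balls in the tray at the bottom. The fingers straddle it properly, so I'm going down and closing.

Emit:
{"api": "drive_tool", "payload": {
  "moves": [
    [[0.001,-0.0006,0.0132,0,0,0,1],[0.001,-0.0006,0.0132,0,0,0,1],[0.001,-0.0006,0.0132,0,0,0,1],[0.001,-0.0006,0.0132,0,0,0,1],[0.001,-0.0006,0.0132,0,0,0,1],[0.001,-0.0006,0.0132,0,0,0,1],[0,0,0,0,0,0,1]]
  ]
}}

```text
time: 21.6
ee_pos: [0.5798, 0.1918, 0.1198]
eef_rot: [0.745, 0.668, -0.001, -0.001]
ft_force: [-0.5, -0.2, -0.1]
width: 0.0871
grip_force: 0.0
```

Emit:
{"api": "drive_tool", "payload": {
  "moves": [
    [[0,0,0,0,0,0,0.5],[0,0,0,0,0,0,0.3],[0,0,0,0,0,0,0],[0,0,0,0,0,0,0],[0,0,0,0,0,0,0],[0,0,0,0,0,0,0]]
  ],
  "squeeze": 40
}}

```text
time: 22.2
ee_pos: [0.5809, 0.192, 0.1222]
eef_rot: [0.745, 0.667, 0.0, -0.0]
ft_force: [-0.0, -0.5, -0.7]
width: 0.0469
grip_force: 0.0
```

Emit:
{"api": "drive_tool", "payload": {
  "moves": [
    [[0,0,0,0,0,0,0],[0,0,0,0,0,0,0],[0,0,0,0,0,0,0],[0,0,0,0,0,0,0],[0,0,0,0,0,0,0]]
  ]
}}

```text
time: 22.7
ee_pos: [0.5812, 0.1921, 0.1221]
eef_rot: [0.745, 0.667, 0.001, -0.0]
ft_force: [2.4, 0.5, -0.9]
width: 0.0339
grip_force: 40.0
```

The width is 34 mm, so the button is flush and the head is clamped. Pulling up.

Emit:
{"api": "drive_tool", "payload": {
  "moves": [
    [[0,0,-0.003,0,0,0,0],[0,0,-0.005,0,0,0,0],[0,0,-0.006,0,0,0,0],[0,0,-0.006,0,0,0,0]]
  ]
}}

```text
time: 23.1
ee_pos: [0.5811, 0.192, 0.1422]
eef_rot: [0.745, 0.667, 0.001, -0.0]
ft_force: [5.5, 1.4, -3.5]
width: 0.0338
grip_force: 40.0
```

Emit:
{"api": "drive_tool", "payload": {
  "moves": [
    [[0,0,-0.009,0,0,0,0],[0,0,-0.009,0,0,0,0],[0,0,-0.009,0,0,0,0],[0,0,-0.009,0,0,0,0],[0,0,-0.009,0,0,0,0],[0,0,-0.009,0,0,0,0],[0,0,-0.009,0,0,0,0],[0,0,-0.009,0,0,0,0],[0,0,-0.009,0,0,0,0],[0,0,0,0,0,0,0]]
  ]
}}

```text
time: 24.1
ee_pos: [0.5811, 0.192, 0.224]
eef_rot: [0.745, 0.667, 0.001, 0.0]
ft_force: [4.0, 1.8, -2.4]
width: 0.0341
grip_force: 40.0
```

```bash
python3 - <<'E'
from h import *
s=r.read_state();print(s["time"],s["joint_positions"],s["ft_force"],s["ee_pos"])
b=shot("side","s8.png"); r.place_of("side","head_grip")
for d in r.place_of("side","head_grip")[:2]: print(d, [atz("side",d["at"],z) for z in (.22,.25,.26)])
E
```

```text
24.1 [ 0.3521  0.4853 -1.019   1.457   0.4131  1.4265 -0.7825] [ 4.0339  1.767  -2.4216] [0.5811 0.192  0.224 ]
{'at': [206.8, 196.6], 'conf': 0.68} [array([0.637, 0.137, 0.22 ]), array([0.5796, 0.1906, 0.25  ]), array([0.5605, 0.2085, 0.26  ])]
```

Emit:
{"api": "drive_tool", "payload": {
  "moves": [
    [[0,0,-0.005,0,0,0,0],[0,0,-0.005,0,0,0,0],[0,0,-0.004,0,0,0,0],[0,0,-0.002,0,0,0,0],[0,0,0,0,0,0,0]]
  ]
}}

```text
time: 24.75
ee_pos: [0.5811, 0.192, 0.2387]
eef_rot: [0.745, 0.667, 0.001, -0.0]
ft_force: [4.8, 1.4, -3.0]
width: 0.0335
grip_force: 40.0
```

Emit:
{"api": "drive_tool", "payload": {
  "moves": [
    [[0,0,-0.001,0,0,0,0],[0,0,-0.001,0,0,0,0],[0,0,0,0,0,0,0]]
  ]
}}

```text
time: 25.05
ee_pos: [0.5811, 0.192, 0.2406]
eef_rot: [0.745, 0.667, 0.001, -0.0]
ft_force: [5.9, 0.7, -3.4]
width: 0.0338
grip_force: 40.0
```

Emit:
{"api": "drive_tool", "payload": {
  "moves": [
    [[0,0,-0.001,0,0,0,0],[0,0,-0.001,0,0,0,0],[0,0,0,0,0,0,0]]
  ]
}}

```text
time: 25.35
ee_pos: [0.5811, 0.192, 0.2421]
eef_rot: [0.745, 0.667, 0.0, -0.0]
ft_force: [6.0, 1.4, -6.3]
width: 0.0337
grip_force: 40.0
```

Emit:
{"api": "drive_tool", "payload": {
  "moves": [
    [[0,0,-0.0006,0,0,0,0],[0,0,0,0,0,0,0],[0,0,0,0,0,0,0]]
  ]
}}

```text
time: 25.65
ee_pos: [0.5811, 0.192, 0.2421]
eef_rot: [0.745, 0.667, 0.0, -0.0]
ft_force: [7.6, 3.9, -9.2]
width: 0.034
grip_force: 40.0
```

```bash
python3 - <<'E'
from h import *
shot("side","s9.png"); b=cv2.imread("pics/s9.png")[160:310,170:420]; cv2.imwrite("pics/c9.png",cv2.resize(b,(800,480)))
s=r.read_state();print(s["time"],s["ft_force"],s["ee_pos"],s["width"])
E
```

```text
25.7 [  7.622    3.1097 -10.2547] [0.5811 0.192  0.2421] 0.03384972070987104
```

View pics/c9.png

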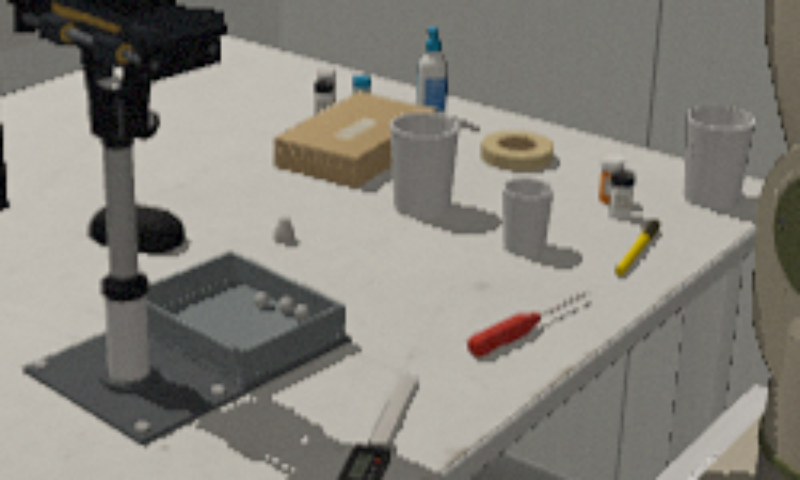

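The picture shows the mast fully extended in the gripper at (120,100–290), three balls in the tray at (262–300, 298–310), and the cup upright at (527,215). The cone, screwdriver and caliper look untouched. Handing in.

```bash
python3 -c "
from bench import r
print(r.close_job())"
```

```text
the job is handed in; nothing more can be done
None
```

The job is handed in at about 26 s: the three balls are in the tray, the empty cup stands upright on the bench, and the gripper is holding the mast up against its second stop with the release button pressed.

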